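# Nest the pewter cup and hold the cam lift at its top

## Task

On the jeweller's bench, nest the loose silvery pewter cup into the matching cup that stands on the blue cam lift, fully seated, and let it go. Then swing the cam lever up by its red grip until the lift is at its highest, which is with the lever straight up, and finish the program still holding the lever there with the fingers, against its return spring, with the nested cups standing on the raised table. Leave the jar, the green wax block and the hammer alone.

Things in the scene. Friction and masses are not known exactly. Their poses are not given: they have to be found in the camera images.
- loose_cup: Loose silvery pewter cup on the bench, 62 mm high, 0.13 kg, open on top. Origin: centre of its underside, z up. Foot diameter 34, cone to 46 at 34 mm height; from there to the rim a straight collar, outside 56, inside 50. Grasp across the collar. Nested, its shoulder (at 34 mm) rests on the other cup's rim: origin 28 mm above the other's, its collar all above that rim, 2 mm radial play.
- seat_cup: The matching pewter cup, same shape and size, standing loose in the shallow locating ring on top of the lift table. Origin at the centre of its underside, which starts 78 mm above the bench; its rim starts at 140 mm.
- stand: Blue and steel cam lift, fixed to the bench; place and yaw vary. Origin under the centre of its 130 x 110 x 12 mm base plate, below the lift table's axis; z up. The lever is on its -y side. A thin 190 mm gauge post (only a height marker) stands 110 mm out on its +x side, its pointer reaching back to 85 mm from the centre.
- table_seat (a point): Centre of the top of the round blue lift table (84 mm diameter), on which the seat cup stands; 78 mm above the bench at rest, 96 mm at the top of the lift. A 4 mm high ring round it (inner diameter 38 mm) keeps the cup from sliding.
- lift_table (a joint): Height of the lift table above its rest, m: 0 at rest, 0.018 at the top of the cam. Driven only by the cam lever.
- cam_lever (a joint): Cam lever angle, rad. 0: at its stop, level, pointing to the stand's -x; grows as the grip swings up and over about the stand's y axis. At 1.571 the lever is straight up and the lift highest; beyond, the table sinks again; far stop 2.3. A spring always pulls it back to 0: about 3 N at the grip at the start, 4 N upright.
- lever_grip (a point): Centre of the red grip, a cylinder 20 mm in diameter, 30 mm long, parallel to the stand's y axis, at the lever's end, 100 mm from the pivot. 50 mm above the bench at the start, 150 mm with the lever upright. Can be pinched from above across its flat ends; it then turns between the pads (and creeps up to 12 mm, so check the angle) while the tool stays pointing down. The lever rod is 10 mm thick.
- lever_pivot (a point): Point on the lever's axis of rotation, in the plane in which the grip swings: at x 0, y -115 mm, z 50 mm in the stand's frame. The axis is the stand's y axis.
- jar: Closed jar, 54 mm diameter, 70 mm high, origin at the centre of its underside. Leave alone.
- wax_block: Green wax block 80 x 45 x 30 mm, origin at the centre of its underside. Leave alone.
- mallet: Hammer with a wooden handle, about 220 mm long, lying on the bench left of the lift; origin about the middle of its underside. Leave alone.

How it is judged:
On the way:
1. the loose cup is nested in the seat cup and let go while the lift is still down (z of loose_cup in the frame of seat_cup between 0.025 and 0.0315 m and horizontal distance between loose_cup and seat_cup below 0.005 m and angle between each of loose_cup, seat_cup's own z axis and vertical below 0.1 rad and distance between seat_cup and table_seat below 0.006 m and contact force between each of the arm, the fingers and loose_cup below 0.1 N and contact force between the fingers and seat_cup below 0.1 N and value of joint cam_lever below 0.3 rad), for 0.2 s.
At the end, for the whole second after the job is handed in: Loose cup nested (25-31.5 mm above the seat cup, centres within 5 mm, tilts under 0.1 rad), seat cup within 6 mm of its seat, cups untouched; lever still, within 0.2 rad of upright, table up over 17 mm, fingers on the lever with over 1 N; bystanders within 30 mm of their start (z of loose_cup in the frame of seat_cup between 0.025 and 0.0315 m and horizontal distance between loose_cup and seat_cup below 0.005 m and angle between each of loose_cup, seat_cup's own z axis and vertical below 0.1 rad and distance between seat_cup and table_seat below 0.006 m and contact force between each of the arm, the fingers and loose_cup below 0.1 N and contact force between the fingers and seat_cup below 0.1 N and value of joint cam_lever between 1.3708 and 1.7708 rad and value of joint lift_table above 0.017 m and contact force between the fingers and cam_lever above 1 N and velocity of joint cam_lever between -0.1 and 0.1 rad/s and linear speed of loose_cup below 0.02 m/s and distance of each of jar, wax_block, mallet from where it was at the start of the episode below 0.03 m); the arm keeps its last pose, push and grip.
It fails at once if a bystander (jar, wax block or hammer) is moved by more than 30 mm (distance of any of jar, wax_block, mallet from where it was at the start of the episode above 0.03 m).
It also fails if it takes over 54 s, if anything falls off the work surface, if the arm or the gripper's body presses on something with over 40 N, if the wrist force passes 120 N, or if a joint passes its speed limit or range.

## Robot

A 7-joint arm with a two-finger parallel gripper is mounted at the origin on the work surface. World frame = base frame: x ahead of the robot, y to its left, z up, the work surface at z = 0. Lengths are in m, angles in rad, forces in N, time in s.
With the tool pointing down it reaches from about 0.4 to 0.875 m from the base axis. Payload 19.3 kg.
Tool frame: the origin (TCP) lies at the very end of the fingers, on their centre line; the grasp point (between the pads) lies 19 mm behind it; z points along the fingers, y is the line along which they close (so a half turn about z gives the same grasp; the last joint's range is limited). The gripper opens to 85 mm and grips with 20 to 120 N. Pads are 22 mm wide; open, the fingers measure 114 mm over their backs; the gripper's body (76 mm by 85 mm) begins 54 mm behind the grasp point. The pads swing forward as they close: fully open they stand 13 mm farther back than shut.
Start: joints at [1.18, 0.521, -0.036, 1.599, 0.021, 1.021, -0.113], TCP at [0.197, -0.593, 0.2] pointing down, gripper open.
Joint ranges: [-2.91, 2.91], [-0.3, 2.13], [-1.5, 1.42], [0.17, 2.43], [-1.26, 4.41], [0.16, 1.93], [-2.52, 2.52]. Speed limits (rad/s): [1.89, 1.89, 2.39, 2.39, 3.01, 3.01, 3.01].

## Interface

Orientations are given as [roll, pitch, yaw] about the fixed x, y, z axes, in that order (R = Rz(yaw) Ry(pitch) Rx(roll)).
In Python, from workcell import bot gives the robot as it stands.
- The arm moves only by the shell command python3 -m crank 'ROWS' [FORCE]. ROWS is a JSON object of lists of equal length, an entry for each row: "travel": the shift along the world's x, y, z in cm, a list of three; "turn": the turn, a rotation vector about the world's x, y, z in degrees, a list of three; "gripper": the closure, from 0 (fully open) to 1 (shut). A call has exactly 5 rows; each row is the pose to reach, as a shift and turn from the pose commanded when the call began; what a row does not reach only later rows make up. A row lasts 1/10 s, in which the tool goes at most 50 mm and 8.59 degrees, less where a joint would pass 70% of its speed; a pose out of reach is approached as far as the arm can. A call with a gripper value outside its range is refused whole. The fingers move at their own pace and stop on an object; FORCE is the grip in N (left out, the last holds). Time passes only in rows, so rows that repeat a pose let the fingers close, or fill a call up. It gives the time, the measured TCP pose, the force, the opening and the grip force at its end, in the units of the state.
- bot.observe(): the state, without advancing time (a new reading comes with each control period).
- bot.grab_frame(name): name is "scene" or "top" or "wrist"; returns a dict with "pixels" (400x640x3 uint8, red, green, blue), "fx", "fy", "cx", "cy" (pixels), "dist" ([k1, k2, p1, p2, k3] as OpenCV has them; the pictures are not rectified), "extrinsics" (4x4, takes a point from world to camera coordinates). Camera axes: x right, y down, z forward; pixel columns grow to the right and rows downward; lengths in m; the calibration is good to about 2 mm. A picture is of the moment at which its call begins. There is no depth.
- bot.job_done(): hands the job in; it is judged then, once.
The state is a dict: "clock": time; "qpos": joint angles; "qd": joint speeds; "joint_efforts": joint torques, N m; "position": TCP position; "tool_rot": TCP orientation; "force": force on the tool from outside, world axes, zero at the start; "moment": the same for the moment, N m; "grip_width": finger opening in m; "finger_force": force on a finger pad.
Only numpy, scipy, OpenCV 4.12 (cv2) and the standard library are available. Lean on these libraries where they do the work, as an engineer would, in place of code of your own. Each camera call takes 0.05 s, during which the arm holds its last target. There are 200 camera calls.

## Working session

There is one attempt and no reset: what is moved stays moved. The work goes in short steps, Python scripts to look and compute and a shell command to move; the robot and the scene stay as the last step left them, time stands still between calls to the robot, and variables do not carry over. Pictures are saved under pics/ and viewed, at most 10 in all, crops included, and the job is handed in when it is done.

```bash
mkdir -p pics; python3 - <<'E'
from workcell import bot
import cv2,numpy as np,pickle
s=bot.observe();print({k:np.round(v,3).tolist() for k,v in s.items()})
for n in("scene","top"):
    f=bot.grab_frame(n);cv2.imwrite(f"pics/{n}0.png",f["pixels"][:,:,::-1]);pickle.dump(f,open(f"{n}0.pkl","wb"))
    print(n,f["fx"],f["cx"],f["cy"],f["dist"],np.round(f["extrinsics"],3).tolist())
E
```

```text
{'clock': 0.0, 'qpos': [1.18, 0.522, -0.036, 1.6, 0.021, 1.021, -0.113], 'qd': [-0.0, 0.001, 0.002, -0.001, -0.0, 0.0, 0.001], 'joint_efforts': [0.0, -92.712, 1.98, -36.994, 0.018, 0.008, -0.0], 'position': [0.197, -0.593, 0.199], 'tool_rot': [-3.14, 0.0, 0.321], 'force': [0.164, -0.033, 0.327], 'moment': [0.03, 0.011, -0.041], 'finger_force': 0.0, 'grip_width': 0.085}
scene 471.1707359369865 318.5566119854475 196.53323082705998 [-0.04552091  0.          0.          0.          0.        ] [[0.624, 0.781, -0.014, -0.363], [0.563, -0.462, -0.685, -0.262], [-0.541, 0.419, -0.729, 1.565], [0.0, 0.0, 0.0, 1.0]]
top 507.62688692165773 317.211438991078 201.13810876211636 [-0.07027001  0.          0.          0.          0.        ] [[0.001, -1.0, 0.004, 0.013], [-0.998, -0.002, -0.063, 0.565], [0.063, -0.004, -0.998, 1.534], [0.0, 0.0, 0.0, 1.0]]
```

View pics/scene0.png

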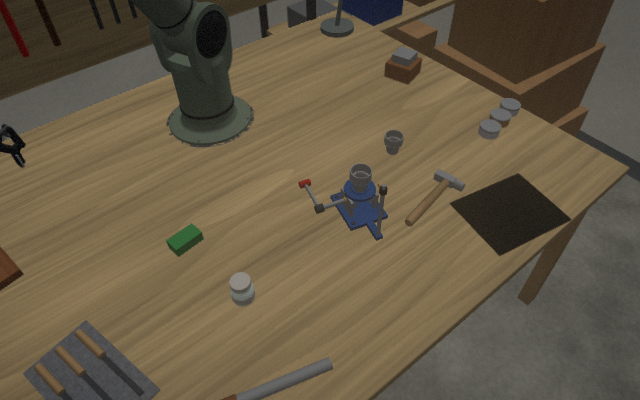

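View pics/top0.png

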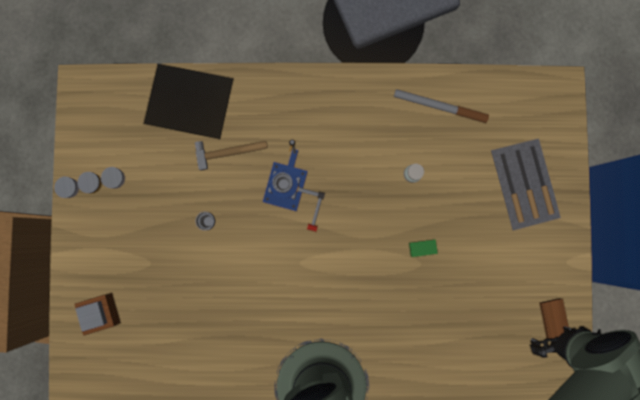

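The scene view shows the loose cup at about (394,142), the seat cup at (361,178) and the red grip at (305,183). In the top view they are at (206,221), (285,183) and (312,228), with the gauge post at (292,143). The lever swings from a pivot near top (321,195).

```bash
cat > h.py <<'E'
import numpy as np,cv2
def ray(f,uv):
    K=np.array([[f["fx"],0,f["cx"]],[0,f["fy"],f["cy"]],[0,0,1]]);E=np.array(f["extrinsics"])
    p=cv2.undistortPoints(np.array([[uv]],float),K,np.array(f["dist"],float))[0,0]
    R=E[:3,:3];d=R.T@np.r_[p,1];return -R.T@E[:3,3],d/np.linalg.norm(d)
def plane(f,uv,z):
    o,d=ray(f,uv);return o+d*(z-o[2])/d[2]
def tri(L):
    A=0;b=0
    for f,uv in L:
        o,d=ray(f,uv);P=np.eye(3)-np.outer(d,d);A=A+P;b=b+P@o
    x=np.linalg.solve(A,b);return x,[round(1000*np.linalg.norm(np.cross(x-ray(f,uv)[0],ray(f,uv)[1])),1) for f,uv in L]
def proj(f,p):
    E=np.array(f["extrinsics"]);K=np.array([[f["fx"],0,f["cx"]],[0,f["fy"],f["cy"]],[0,0,1]])
    return cv2.projectPoints(np.array([p],float),cv2.Rodrigues(E[:3,:3])[0],E[:3,3],K,np.array(f["dist"],float))[0][0,0]
def red(f,y0=0,y1=400,x0=0,x1=640):
    h=cv2.cvtColor(f["pixels"],cv2.COLOR_RGB2HSV);m=((h[...,0]<6)|(h[...,0]>174))&(h[...,1]>150)&(h[...,2]>60)
    k=np.zeros_like(m);k[y0:y1,x0:x1]=1;v,u=np.nonzero(m&k);return (u.mean(),v.mean()),len(u)
E
python3 - <<'E'
import pickle,cv2,numpy as np
from h import *
S=pickle.load(open("scene0.pkl","rb"));T=pickle.load(open("top0.pkl","rb"))
rs=red(S,170,200,290,330);rt=red(T,215,240,300,325);print(rs,rt,tri([(S,rs[0]),(T,rt[0])]))
print("cup",tri([(S,(394,136)),(T,(206,221))]),"seat",tri([(S,(361,171)),(T,(284,183))]),plane(T,(284,183),.14),plane(T,(206,221),.062))
a=S["pixels"][120:245,280:440,::-1];b=T["pixels"][130:255,180:340,::-1]
cv2.imwrite("pics/crop0.png",np.vstack([cv2.resize(x,None,fx=2.4 if 0 else 2.35,fy=2.35,interpolation=2) for x in(a,b)]))
E
```

```text
((np.float64(304.80434782608694), np.float64(181.91304347826087)), 46) ((np.float64(311.94594594594594), np.float64(227.35135135135135)), 37) (array([0.48481348, 0.02977784, 0.0538713 ]), [np.float64(0.6), np.float64(0.6)])
cup (array([0.5040458 , 0.34612667, 0.05983467]), [np.float64(2.3), np.float64(2.3)]) seat (array([0.61080693, 0.11069459, 0.13815354]), [np.float64(3.5), np.float64(3.5)]) [0.60836995 0.10781204 0.14      ] [0.50251629 0.34390456 0.062     ]
```

View pics/crop0.png

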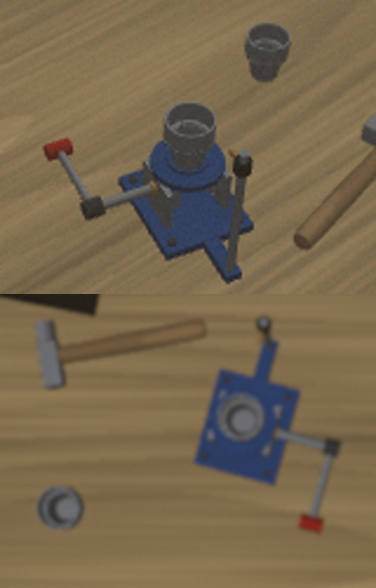

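The crop confirms the layout: loose cup rim at top (206,221) and scene (393.6,139), seat cup rim at top (283,183) and scene (361,172). Measured heights match the text, and the stand yaw is about -17°. I'll swing over at height, turning to yaw 163° so that the fingers close along the stand's y.

```bash
python3 -m crank '{"travel":[[2.9,3.7,1.6],[5.8,7.4,3.2],[8.6,11,4.8],[11.5,14.6,6.4],[14.3,18.3,8]],"turn":[[0,0,5.8],[0,0,11.6],[0,0,17.4],[0,0,23.2],[0,0,29]],"gripper":[0,0,0,0,0]}' 40
python3 -m crank '{"travel":[[2.6,4,0],[5.2,8,0],[7.8,12,0],[10.4,16,0],[13,20,0]],"turn":[[0,0,5.8],[0,0,11.6],[0,0,17.4],[0,0,23.2],[0,0,29]],"gripper":[0,0,0,0,0]}'
python3 -m crank '{"travel":[[1,4.6,0],[2,9.2,0],[3,13.8,0],[4,18.4,0],[5,23,0]],"turn":[[0,0,5.8],[0,0,11.6],[0,0,17.4],[0,0,23.2],[0,0,29]],"gripper":[0,0,0,0,0]}'
python3 -m crank '{"travel":[[0,4,0],[0,8,0],[0,12,0],[0,16,0],[0,20,0]],"turn":[[0,0,5.8],[0,0,11.6],[0,0,17.4],[0,0,23.2],[0,0,29]],"gripper":[0,0,0,0,0]}'
python3 -m crank '{"travel":[[-1,3,0],[-1.7,6,0],[-1.7,9,0],[-1.7,12,0],[-1.7,12,0]],"turn":[[0,0,5.8],[0,0,11.6],[0,0,17.4],[0,0,23.2],[0,0,29]],"gripper":[0,0,0,0,0]}'
python3 - <<'E'
from workcell import bot
import cv2,pickle,numpy as np
f=bot.grab_frame("wrist");cv2.imwrite("pics/w1.png",f["pixels"][:,:,::-1]);pickle.dump(f,open("w1.pkl","wb"))
print(bot.observe()["position"],bot.observe()["tool_rot"],bot.observe()["qpos"])
from h import *
print(ray(f,(320,200)),proj(f,(.503,.345,.062)),proj(f,(.61,.109,.14)),proj(f,(.485,.03,.05)))
E
```

```text
clock: 0.6
position: [0.3408, -0.4084, 0.2802]
tool_rot: [-3.141, 0.0, 0.831]
force: [0.7, -0.5, -0.6]
grip_width: 0.0856
finger_force: 0.0
clock: 1.1
position: [0.4706, -0.2084, 0.2797]
tool_rot: [-3.141, 0.0, 1.337]
force: [0.7, -0.0, -0.2]
grip_width: 0.0855
finger_force: 0.0
clock: 1.6
position: [0.52, 0.0216, 0.2797]
tool_rot: [-3.142, 0.0, 1.843]
force: [1.0, -0.2, 0.1]
grip_width: 0.0854
finger_force: 0.0
clock: 2.1
position: [0.5198, 0.2213, 0.2795]
tool_rot: [-3.141, 0.0, 2.349]
force: [1.5, -0.4, 0.6]
grip_width: 0.0858
finger_force: 0.0
clock: 2.6
position: [0.5015, 0.3436, 0.2793]
tool_rot: [3.141, -0.002, 2.86]
force: [-0.4, -0.6, -0.2]
grip_width: 0.0854
finger_force: 0.0
[0.50213564 0.34171539 0.27907822] [-3.14157705e+00 -1.38406112e-03  2.86490152e+00] [-0.11887487  0.54642773 -0.88396557  1.51748709  0.430953    1.28369341
  0.23961815]
(array([0.42508725, 0.36583325, 0.45278756]), array([ 0.29892241, -0.0718715 , -0.95156707])) [316.88648835 165.89499558] [154.08780733 316.65680794] [ 95.6575996  214.41552166]
```

View pics/w1.png

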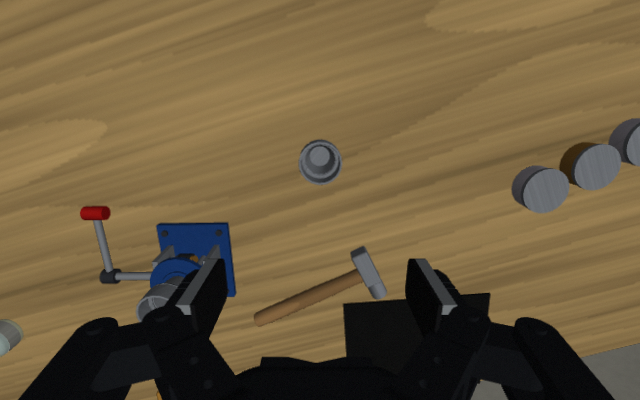

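The wrist view shows the loose cup's rim around (320,161), the red grip at (95,213), the seat cup at (165,303), partly hidden by a finger, and the hammer at (315,290). I'll measure the cup's rim precisely with masks in the wrist and top views.

```bash
python3 - <<'E'
import pickle,cv2,numpy as np
from h import *
T=pickle.load(open("top0.pkl","rb"));S=pickle.load(open("scene0.pkl","rb"));W=pickle.load(open("w1.pkl","rb"))
def grey(f,y0,y1,x0,x1):
    h=cv2.cvtColor(f["pixels"],cv2.COLOR_RGB2HSV)[y0:y1,x0:x1];m=(h[...,1]<60).astype(np.uint8)
    c=max(cv2.findContours(m,cv2.RETR_EXTERNAL,cv2.CHAIN_APPROX_NONE)[0],key=cv2.contourArea)
    e=cv2.fitEllipse(c);return (e[0][0]+x0,e[0][1]+y0),e[1],cv2.boundingRect(c)
w=grey(W,125,200,285,355);t=grey(T,205,240,190,222);print(w,t)
print(plane(W,w[0],.055),plane(T,t[0],.055),tri([(W,w[0]),(T,t[0])]))
s=grey(S,128,158,380,408);print(s,'sc',tri([(W,w[0]),(S,(393.6,139.1))]))
# predicted rim silhouette in W
th=np.linspace(0,6.28,60)
for c in[(.503,.345),plane(W,w[0],.055)[:2]]:
  q=np.array([proj(W,(c[0]+.028*np.cos(a),c[1]+.028*np.sin(a),.062)) for a in th]);print(q.min(0),q.max(0))
r=red(W,195,230,70,120);print(r,tri([(W,r[0]),(T,red(T,215,240,300,325)[0]),(S,red(S,170,200,290,330)[0])]))
E
```

```text
((319.9079933166504, 162.04629516601562), (42.46308517456055, 44.36398696899414), (14, 15, 43, 45)) ((204.7659330368042, 220.6188611984253), (17.70261001586914, 18.882871627807617), (5, 7, 20, 18))
[0.50064361 0.34975772 0.055     ] [0.5038058  0.34913316 0.055     ] (array([0.50301774, 0.35007267, 0.04770585]), [np.float64(1.2), np.float64(1.2)])
((393.1551294326782, 140.541335105896), (18.062044143676758, 24.695098876953125), (4, 2, 20, 25)) sc (array([0.50291645, 0.34984539, 0.04555971]), [np.float64(0.7), np.float64(0.7)])
[294.84854346 143.71131525] [338.93220927 187.14488985]
[297.88696536 140.80049969] [342.0848354  184.46958979]
((np.float64(94.64088397790056), np.float64(212.84806629834253)), 362) (array([0.48348844, 0.03047036, 0.05161089]), [np.float64(1.3), np.float64(1.6), np.float64(1.0)])
```

```bash
python3 -m crank '{"travel":[[-0.1,0.9,-4],[-0.1,0.9,-8],[-0.1,0.9,-12],[-0.1,0.9,-14],[-0.1,0.9,-14]],"turn":[[0,0,0],[0,0,0],[0,0,0],[0,0,0],[0,0,0]],"gripper":[0,0,0,0,0]}'
python3 - <<'E'
from workcell import bot
import cv2,pickle,numpy as np
from h import *
f=bot.grab_frame("wrist");cv2.imwrite("pics/w2.png",f["pixels"][:,:,::-1]);pickle.dump(f,open("w2.pkl","wb"))
s=bot.observe();print(s["position"],s["tool_rot"])
h=cv2.cvtColor(f["pixels"],cv2.COLOR_RGB2HSV);m=((h[...,1]<60)&(h[...,2]>45)).astype(np.uint8);
n,l,st,c=cv2.connectedComponentsWithStats(m);
for i in np.argsort(-st[1:,4])[:6]+1: print(st[i])
th=np.linspace(0,6.28,60)
q=np.array([proj(f,(.501+.028*np.cos(a),.350+.028*np.sin(a),.062)) for a in th]);print(q.min(0),q.max(0))
E
```

```text
clock: 3.15
position: [0.5012, 0.3472, 0.137]
tool_rot: [-3.138, -0.003, 2.849]
force: [-0.2, 0.4, 0.3]
grip_width: 0.0852
finger_force: 0.0
[0.5017987  0.34813909 0.1390805 ] [-3.13999910e+00 -1.21398179e-03  2.84971915e+00]
[ 286  161   66   68 3324]
[ 588  192   52   68 2549]
[ 363  301   48   71 1511]
[  0 278  34  68 898]
[175 259  42  56 664]
[416 259  42  56 656]
[285.63801695 165.21931332] [352.78157824 229.28885706]
```

View pics/w2.png

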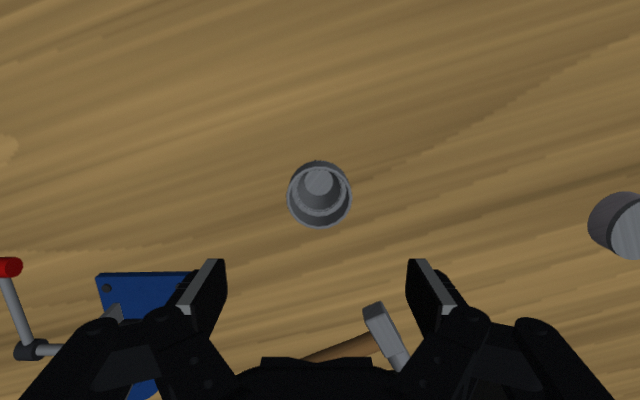

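The rim spans x 286–352 with its bottom at row 229, as predicted for a cup at (0.501, 0.350), and sits centred between the pads. Next I descend and grip.

```bash
python3 -m crank '{"travel":[[0,0.1,-3],[0,0.1,-6],[0,0.1,-9],[0,0.1,-10.6],[0,0.1,-10.6]],"turn":[[0,0,0],[0,0,0],[0,0,0],[0,0,0],[0,0,0]],"gripper":[0,0,0,0,0]}'
python3 -m crank '{"travel":[[0,0,0],[0,0,0],[0,0,0],[0,0,0],[0,0,0]],"turn":[[0,0,0],[0,0,0],[0,0,0],[0,0,0],[0,0,0]],"gripper":[0.3,0.6,0.6,0.6,0.6]}' 40
python3 -m crank '{"travel":[[0,0,0],[0,0,0],[0,0,1],[0,0,3],[0,0,6]],"turn":[[0,0,0],[0,0,0],[0,0,0],[0,0,0],[0,0,0]],"gripper":[0.6,0.6,0.6,0.6,0.6]}'
```

```text
clock: 3.7
position: [0.5019, 0.3495, 0.0332]
tool_rot: [-3.14, -0.001, 2.851]
force: [-0.0, 0.1, 0.6]
grip_width: 0.0852
finger_force: 0.0
clock: 4.2
position: [0.5022, 0.3499, 0.0341]
tool_rot: [3.141, 0.0, 2.851]
force: [1.2, 0.1, -0.5]
grip_width: 0.0342
finger_force: 0.0
clock: 4.7
position: [0.5014, 0.3495, 0.094]
tool_rot: [-3.14, -0.001, 2.852]
force: [-0.2, -0.3, 0.8]
grip_width: 0.034
finger_force: 0.0
```

```bash
python3 - <<'E'
from workcell import bot
import cv2,pickle,numpy as np
f=bot.grab_frame("wrist");pickle.dump(f,open("w3.pkl","wb"));s=bot.grab_frame("scene")
pickle.dump(s,open("s3.pkl","wb"))
a=cv2.resize(f["pixels"],(480,300));b=cv2.resize(s["pixels"][90:190,330:490],(480,300))
cv2.imwrite("pics/w3.png",np.vstack([a,b])[:,:,::-1]);print(bot.observe()["grip_width"])
E
```

```text
0.03425183856532457
```

View pics/w3.png

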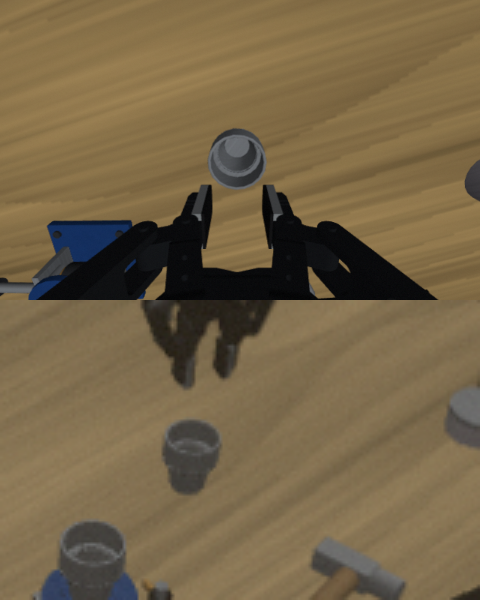

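The cup is still standing at wrist (377,210) in full-frame pixels, and the fingers closed to 34 mm without touching it. I'll check whether the cup moved and where the fingertips really are.

```bash
python3 - <<'E'
import pickle,cv2,numpy as np
from h import *
W=pickle.load(open("w3.pkl","rb"));S=pickle.load(open("s3.pkl","rb"));S0=pickle.load(open("scene0.pkl","rb"))
h=cv2.cvtColor(W["pixels"],cv2.COLOR_RGB2HSV);m=((h[...,1]<60)&(h[...,2]>45)).astype(np.uint8)
n,l,st,c=cv2.connectedComponentsWithStats(m)
for i in np.argsort(-st[1:,4])[:5]+1: print(st[i])
th=np.linspace(0,6.28,60)
q=np.array([proj(W,(.501+.028*np.cos(a),.350+.028*np.sin(a),.062)) for a in th]);print("pred",q.min(0),q.max(0))
p=np.array([.5014,.3495,.094]);y=np.array([np.sin(2.851),-np.cos(2.851),0])*-1
for dz in(0,.013,.019):
  for k in(-.017,0,.017):
    v=p+[0,0,dz]+k*np.array([-np.sin(2.852),np.cos(2.852),0]);print(dz,k,np.round(proj(W,v)),np.round((proj(S,v)-[330,90])*3+[0,300]))
# scene mask diff of the cup
d=np.abs(S["pixels"].astype(int)-S0["pixels"])[128:160,378:410].max(2);print("diff",d.max())
E
```

```text
[ 277  171   79   82 4840]
[   0  329   97   63 1660]
[620 213  20  55 775]
[355 247  22  48 499]
[256 247  22  48 488]
pred [276.38947391 178.55277726] [355.9950064  253.01204456]
0 -0.017 [344. 237.] [209. 404.]
0 0 [316. 237.] [194. 408.]
0 0.017 [288. 237.] [178. 412.]
0.013 -0.017 [345. 247.] [211. 393.]
0.013 0 [316. 247.] [195. 398.]
0.013 0.017 [286. 247.] [179. 402.]
0.019 -0.017 [346. 252.] [211. 388.]
0.019 0 [315. 252.] [196. 393.]
0.019 0.017 [285. 252.] [180. 397.]
diff 9
```

```bash
python3 - <<'E'
import pickle,cv2,numpy as np
from h import *
W=pickle.load(open("w3.pkl","rb"));S=pickle.load(open("s3.pkl","rb"))
print(tri([(W,(272,247)),(S,(391.7,119))]),tri([(W,(361,247)),(S,(406,115.5))]))
from workcell import bot
s=bot.observe();print({k:np.round(v,3).tolist() for k,v in s.items()}); print(ray(W,(316,200)))
E
```

```text
(array([0.49261226, 0.33416773, 0.12179664]), [np.float64(6.0), np.float64(6.0)]) (array([0.50690198, 0.3786407 , 0.11938014]), [np.float64(6.0), np.float64(6.0)])
{'clock': 4.8, 'qpos': [-0.199, 0.735, -0.776, 1.695, 0.61, 0.964, 0.076], 'qd': [-0.01, 0.042, 0.036, 0.034, 0.035, -0.049, -0.028], 'joint_efforts': [1.335, -96.477, -17.445, -28.996, -0.77, 1.269, 0.621], 'position': [0.503, 0.351, 0.098], 'tool_rot': [3.138, 0.003, 2.851], 'force': [-0.261, 1.113, -0.093], 'moment': [-0.022, 0.049, -0.005], 'finger_force': 0.0, 'grip_width': 0.034}
(array([0.42517992, 0.3727229 , 0.26742949]), array([ 0.29436344, -0.08898845, -0.9515415 ]))
```

The cup hasn't moved. The fingertips triangulate about 25 mm above the reported TCP, so they closed just over the rim. I'll open and regrasp lower, with the TCP at 12 mm (still safe above the bench).

```bash
python3 -m crank '{"travel":[[-0.1,0,0],[-0.1,0,0],[-0.1,0,0],[-0.1,0,0],[-0.1,0,0]],"turn":[[0,0,0],[0,0,0],[0,0,0],[0,0,0],[0,0,0]],"gripper":[0,0,0,0,0]}'
python3 -m crank '{"travel":[[0,0,-2.5],[0,0,-5],[0,0,-7],[0,0,-8.2],[0,0,-8.2]],"turn":[[0,0,0],[0,0,0],[0,0,0],[0,0,0],[0,0,0]],"gripper":[0,0,0,0,0]}'
python3 -m crank '{"travel":[[0,0,0],[0,0,0],[0,0,0],[0,0,0],[0,0,0]],"turn":[[0,0,0],[0,0,0],[0,0,0],[0,0,0],[0,0,0]],"gripper":[0.2,0.4,0.5,0.5,0.5]}' 40
```

```text
clock: 5.3
position: [0.5009, 0.3498, 0.0933]
tool_rot: [-3.141, -0.0, 2.852]
force: [-0.3, -0.2, 0.5]
grip_width: 0.0854
finger_force: 0.0
clock: 5.8
position: [0.5003, 0.3495, 0.0103]
tool_rot: [-3.14, -0.001, 2.852]
force: [0.6, -0.4, 0.2]
grip_width: 0.0856
finger_force: 0.0
clock: 6.3
position: [0.5016, 0.3502, 0.013]
tool_rot: [3.14, 0.001, 2.851]
force: [-0.9, -0.5, 6.8]
grip_width: 0.054
finger_force: 41.0
```

Gripped: 41 N at 54 mm. Next I lift, carry to above the seat cup and look.

```bash
python3 -m crank '{"travel":[[0,0,1.5],[0,0,4.5],[0,0,9],[0,0,13.5],[0,0,18]],"turn":[[0,0,0],[0,0,0],[0,0,0],[0,0,0],[0,0,0]],"gripper":[0.5,0.5,0.5,0.5,0.5]}'
python3 -m crank '{"travel":[[1.5,-3,3],[3.2,-7,6],[5,-11,9],[6.8,-15,12],[8.5,-19,14]],"turn":[[0,0,0],[0,0,0],[0,0,0],[0,0,0],[0,0,0]],"gripper":[0.5,0.5,0.5,0.5,0.5]}'
python3 -m crank '{"travel":[[1.2,-2.5,0],[2.3,-5,0],[2.3,-5,0],[2.3,-5,0],[2.3,-5,0]],"turn":[[0,0,0],[0,0,0],[0,0,0],[0,0,0],[0,0,0]],"gripper":[0.5,0.5,0.5,0.5,0.5]}'
python3 - <<'E'
from workcell import bot
import cv2,pickle,numpy as np
f=bot.grab_frame("wrist");pickle.dump(f,open("w4.pkl","wb"));s=bot.grab_frame("scene")
pickle.dump(s,open("s4.pkl","wb"))
a=f["pixels"];b=cv2.resize(s["pixels"][75:235,280:440],(400,400))
cv2.imwrite("pics/w4.png",np.hstack([a[:,120:520],b])[:,:,::-1]);o=bot.observe();print(o["grip_width"],o["position"],o["finger_force"])
E
```

```text
clock: 6.8
position: [0.5006, 0.3499, 0.195]
tool_rot: [3.141, 0.0, 2.852]
force: [0.8, 0.8, -1.4]
grip_width: 0.0532
finger_force: 43.1
clock: 7.3
position: [0.5836, 0.1645, 0.332]
tool_rot: [3.14, 0.002, 2.853]
force: [0.9, 0.2, -1.2]
grip_width: 0.0536
finger_force: 43.2
clock: 7.8
position: [0.606, 0.1166, 0.3295]
tool_rot: [3.141, 0.0, 2.853]
force: [-0.5, -0.4, -1.0]
grip_width: 0.054
finger_force: 43.2
0.053573828299657254 [0.60617386 0.11656366 0.32919505] 43.18285852437839
```

View pics/w4.png

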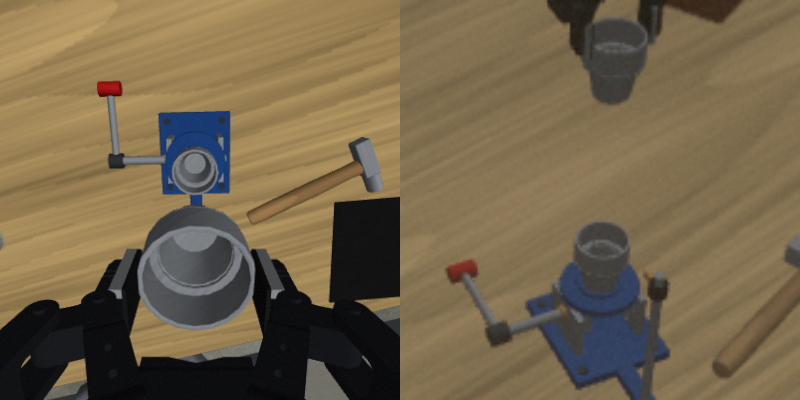

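The wrist view shows the cup held upright with its rim centred near (316,277), the seat cup's rim near (315,169) and the stand's edges parallel to the image axes, so the yaw is right. In the scene view the held cup hangs upright above the seat. Now I measure both rims with the wrist camera.

```bash
python3 - <<'E'
import pickle,cv2,numpy as np
from h import *
W=pickle.load(open("w4.pkl","rb"));S=pickle.load(open("s4.pkl","rb"));T=pickle.load(open("top0.pkl","rb"))
p=np.array([.60617,.11656,.3292])
def grey(f,y0,y1,x0,x1,s=70,v=60):
    h=cv2.cvtColor(f["pixels"],cv2.COLOR_RGB2HSV)[y0:y1,x0:x1];m=((h[...,1]<s)&(h[...,2]>v)).astype(np.uint8)
    m=cv2.morphologyEx(m,cv2.MORPH_OPEN,np.ones((3,3)))
    c=cv2.convexHull(max(cv2.findContours(m,cv2.RETR_EXTERNAL,cv2.CHAIN_APPROX_NONE)[0],key=cv2.contourArea))
    x,y,w,h=cv2.boundingRect(c);return (x+x0,y+y0,x+w+x0,y+h+y0)
print("seat box",grey(W,135,200,284,346,50), "held box",grey(W,195,340,250,385))
def rim(c,z): 
    q=np.array([proj(W,(c[0]+.028*np.cos(a),c[1]+.028*np.sin(a),z)) for a in np.linspace(0,6.28,90)]);return np.round(np.r_[q.min(0),q.max(0)],1)
for c in[(.61,.109),(.608,.112)]: print("seat pred",c,rim(c,.14))
print("held pred",rim(p[:2],p[2]+.049))
print("W",plane(W,(315,169),.14),"held",plane(W,(316,277),.378))
print("top",plane(T,(283,182.8),.14),"tri",tri([(W,(315,169)),(S,(361,172.3)),(T,(283,182.8))]))
r=red(W,70,105,200,260);rt=red(T,215,240,300,325);rs=red(S,170,200,290,330)
print("grip",r[0],tri([(W,r[0]),(T,rt[0]),(S,rs[0])]),plane(W,r[0],.05))
E
```

```text
seat box (292, 147, 338, 195) held box (257, 205, 375, 330)
seat pred (0.61, 0.109) [287.  150.8 334.  196.8]
seat pred (0.608, 0.112) [288.8 148.5 336.  194.6]
held pred [254.5 225.5 376.6 331.6]
W [0.60530674 0.11597247 0.14      ] held [0.60386503 0.11744793 0.378     ]
top [0.60893302 0.11063837 0.14      ] tri (array([0.60932961, 0.11427854, 0.12988663]), [np.float64(2.1), np.float64(2.4), np.float64(3.1)])
grip (np.float64(229.05278592375367), np.float64(88.36363636363636)) (array([0.48361253, 0.02964348, 0.05232159]), [np.float64(1.0), np.float64(0.9), np.float64(0.1)]) [0.48247488 0.02942516 0.05      ]
```

```bash
python3 -m crank '{"travel":[[0.3,-0.2,-3],[0.3,-0.2,-5],[0.3,-0.2,-7],[0.3,-0.2,-7],[0.3,-0.2,-7]],"turn":[[0,0,0],[0,0,0],[0,0,0],[0,0,0],[0,0,0]],"gripper":[0.5,0.5,0.5,0.5,0.5]}'
python3 - <<'E'
from workcell import bot
import cv2,pickle,numpy as np
from h import *
W=bot.grab_frame("wrist");pickle.dump(W,open("w5.pkl","wb"));s=bot.grab_frame("scene");p=bot.observe()["position"];print(p)
cv2.imwrite("pics/w5.png",cv2.resize(np.hstack([W["pixels"][100:350,220:420],cv2.resize(s["pixels"][100:220,300:420],(250,250))]),None,fx=1.7,fy=1.7)[:,:,::-1])
def rim(c,z): 
    q=np.array([proj(W,(c[0]+.028*np.cos(a),c[1]+.028*np.sin(a),z)) for a in np.linspace(0,6.28,90)]);return np.round(np.r_[q.min(0),q.max(0)],1)
h=cv2.cvtColor(W["pixels"],cv2.COLOR_RGB2HSV);m=((h[...,1]<55)&(h[...,2]>60))
print(rim((.609,.115),.14),rim((.609,.111),.14),"held",rim(p[:2],p[2]+.049))
for y in range(150,215,4):
    u=np.nonzero(m[y,270:365])[0]; print(y,u.min()+270 if len(u) else 0,u.max()+270 if len(u) else 0,end='; ')
E
```

```text
clock: 8.4
position: [0.6096, 0.1141, 0.2594]
tool_rot: [3.141, -0.0, 2.852]
force: [0.1, -0.1, -1.2]
grip_width: 0.0534
finger_force: 43.1
[0.60997138 0.11408557 0.25998586]
[287.5 155.6 345.2 211.5] [283.5 156.8 341.2 212.5] held [254.3 226.9 377.  333.3]
150 275 356; 154 282 324; 158 304 331; 162 275 335; 166 270 338; 170 270 340; 174 290 341; 178 289 342; 182 277 343; 186 288 343; 190 284 348; 194 278 355; 198 278 355; 202 296 355; 206 299 332; 210 294 336; 214 287 345;
```

View pics/w5.png

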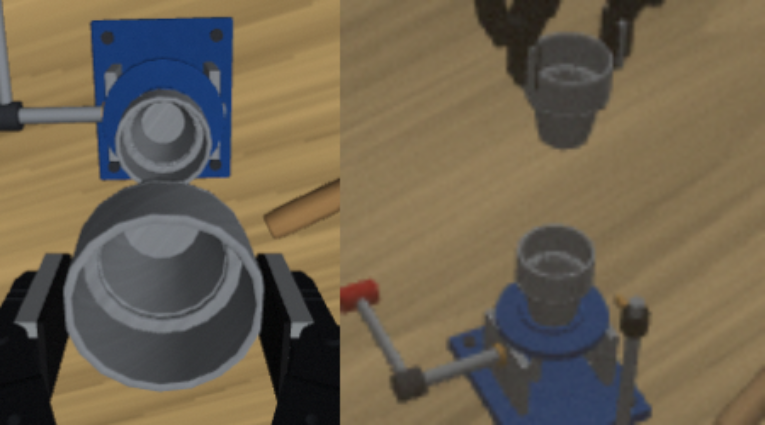

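The seat rim spans x 289–344 and rows 158–209, matching a seat at (0.609, 0.115). The held rim spans x 258–374 and rows 226–328, slightly smaller than predicted. I'll check its offset at a few heights.

```bash
python3 - <<'E'
import pickle,numpy as np
from h import *
W=pickle.load(open("w5.pkl","rb"));p=np.array([.60997,.1141,.2600])
for dz in(.049,.044,.041,.038):
    c=plane(W,(316.2,277.3),p[2]+dz)
    q=np.array([proj(W,(c[0]+.028*np.cos(a),c[1]+.028*np.sin(a),p[2]+dz)) for a in np.linspace(0,6.28,90)]);print(dz,c-p,np.round(np.r_[q.min(0),q.max(0)],1))
print(plane(W,(316.5,183.5),.14))
E
```

```text
0.049 [-0.00302941  0.00116933  0.049     ] [254.4 219.8 378.  327.9]
0.044 [-4.43219521e-05  2.87365128e-04  4.40000000e-02] [256.8 222.2 375.6 326. ]
0.041 [ 0.00174673 -0.00024181  0.041     ] [258.1 223.5 374.3 325. ]
0.038 [ 0.00353778 -0.00077099  0.038     ] [259.4 224.8 373.  324. ]
[0.60825747 0.11537398 0.14      ]
```

```bash
python3 -m crank '{"travel":[[-0.2,0.1,-2],[-0.2,0.1,-5],[-0.2,0.1,-8],[-0.2,0.1,-9],[-0.2,0.1,-9.6]],"turn":[[0,0,0],[0,0,0],[0,0,0],[0,0,0],[0,0,0]],"gripper":[0.5,0.5,0.5,0.5,0.5]}'
python3 -m crank '{"travel":[[0,0,-0.4],[0,0,-0.8],[0,0,-1.2],[0,0,-1.6],[0,0,-2]],"turn":[[0,0,0],[0,0,0],[0,0,0],[0,0,0],[0,0,0]],"gripper":[0.5,0.5,0.5,0.5,0.5]}'
python3 -m crank '{"travel":[[0,0,-0.2],[0,0,-0.4],[0,0,-0.6],[0,0,-0.6],[0,0,-0.6]],"turn":[[0,0,0],[0,0,0],[0,0,0],[0,0,0],[0,0,0]],"gripper":[0.5,0.5,0.5,0.5,0.5]}'
```

```text
clock: 9.0
position: [0.6079, 0.1147, 0.163]
tool_rot: [3.141, 0.0, 2.852]
force: [-0.2, -0.1, -0.7]
grip_width: 0.0532
finger_force: 43.1
clock: 9.5
position: [0.6078, 0.1145, 0.1426]
tool_rot: [3.141, 0.0, 2.851]
force: [-0.0, 0.3, -2.0]
grip_width: 0.0535
finger_force: 43.1
clock: 10.0
position: [0.6077, 0.1146, 0.1367]
tool_rot: [3.142, 0.0, 2.852]
force: [0.1, 0.2, -1.3]
grip_width: 0.0539
finger_force: 43.1
```

No contact yet. I'll go down a little at a time.

```bash
python3 -m crank '{"travel":[[0,0,-0.2],[0,0,-0.4],[0,0,-0.5],[0,0,-0.5],[0,0,-0.5]],"turn":[[0,0,0],[0,0,0],[0,0,0],[0,0,0],[0,0,0]],"gripper":[0.5,0.5,0.5,0.5,0.5]}'
python3 -m crank '{"travel":[[0,0,-0.1],[0,0,-0.2],[0,0,-0.3],[0,0,-0.3],[0,0,-0.3]],"turn":[[0,0,0],[0,0,0],[0,0,0],[0,0,0],[0,0,0]],"gripper":[0.5,0.5,0.5,0.5,0.5]}'
python3 -m crank '{"travel":[[0,0,-0.1],[0,0,-0.2],[0,0,-0.3],[0,0,-0.3],[0,0,-0.3]],"turn":[[0,0,0],[0,0,0],[0,0,0],[0,0,0],[0,0,0]],"gripper":[0.5,0.5,0.5,0.5,0.5]}'
```

```text
clock: 10.5
position: [0.6076, 0.1145, 0.1317]
tool_rot: [-3.142, -0.0, 2.851]
force: [-0.2, 0.9, -1.5]
grip_width: 0.0533
finger_force: 43.1
clock: 11.0
position: [0.6076, 0.1145, 0.1286]
tool_rot: [-3.142, -0.0, 2.852]
force: [-0.2, 0.6, -1.2]
grip_width: 0.0533
finger_force: 43.1
clock: 11.5
position: [0.6077, 0.1145, 0.1257]
tool_rot: [-3.142, 0.0, 2.851]
force: [0.4, 0.2, -0.4]
grip_width: 0.0535
finger_force: 43.1
```

```bash
python3 -m crank '{"travel":[[0,0,-0.1],[0,0,-0.2],[0,0,-0.2],[0,0,-0.2],[0,0,-0.2]],"turn":[[0,0,0],[0,0,0],[0,0,0],[0,0,0],[0,0,0]],"gripper":[0.5,0.5,0.5,0.5,0.5]}'
python3 -m crank '{"travel":[[0,0,-0.1],[0,0,-0.2],[0,0,-0.2],[0,0,-0.2],[0,0,-0.2]],"turn":[[0,0,0],[0,0,0],[0,0,0],[0,0,0],[0,0,0]],"gripper":[0.5,0.5,0.5,0.5,0.5]}'
```

```text
clock: 12.0
position: [0.6077, 0.1145, 0.1237]
tool_rot: [3.142, 0.0, 2.851]
force: [-0.1, 0.1, -0.3]
grip_width: 0.0538
finger_force: 43.1
clock: 12.5
position: [0.6076, 0.1145, 0.1217]
tool_rot: [-3.142, 0.0, 2.851]
force: [-0.5, 0.0, -1.4]
grip_width: 0.0537
finger_force: 43.1
```

```bash
python3 -m crank '{"travel":[[0,0,-0.1],[0,0,-0.2],[0,0,-0.2],[0,0,-0.2],[0,0,-0.2]],"turn":[[0,0,0],[0,0,0],[0,0,0],[0,0,0],[0,0,0]],"gripper":[0.5,0.5,0.5,0.5,0.5]}'
python3 -m crank '{"travel":[[0,0,-0.1],[0,0,-0.1],[0,0,-0.1],[0,0,-0.1],[0,0,-0.1]],"turn":[[0,0,0],[0,0,0],[0,0,0],[0,0,0],[0,0,0]],"gripper":[0.5,0.5,0.5,0.5,0.5]}'
```

```text
clock: 13.0
position: [0.6077, 0.1145, 0.1197]
tool_rot: [3.142, 0.0, 2.851]
force: [0.5, 0.4, -1.3]
grip_width: 0.0536
finger_force: 43.1
clock: 13.5
position: [0.6078, 0.1147, 0.1189]
tool_rot: [3.141, 0.0, 2.852]
force: [1.8, 0.4, 5.3]
grip_width: 0.0536
finger_force: 43.8
```

Contact at TCP z 0.119, which is just the nested height, so the shoulder is resting on the rim. Release and rise.

```bash
python3 -m crank '{"travel":[[0,0,0],[0,0,0],[0,0,0],[0,0,0],[0,0,0]],"turn":[[0,0,0],[0,0,0],[0,0,0],[0,0,0],[0,0,0]],"gripper":[0.3,0.2,0.1,0,0]}'
python3 -m crank '{"travel":[[0,0,0],[0,0,1],[0,0,4],[0,0,8],[0,0,12]],"turn":[[0,0,0],[0,0,0],[0,0,0],[0,0,0],[0,0,0]],"gripper":[0,0,0,0,0]}'
python3 - <<'E'
from workcell import bot
import cv2,pickle,numpy as np
from h import *
W=bot.grab_frame("wrist");pickle.dump(W,open("w6.pkl","wb"));s=bot.grab_frame("scene");pickle.dump(s,open("s6.pkl","wb"));o=bot.observe();print(o["position"],o["grip_width"])
cv2.imwrite("pics/w6.png",cv2.resize(np.hstack([W["pixels"][100:350,150:420],cv2.resize(s["pixels"][110:220,300:410],(250,250))]),None,fx=1.5,fy=1.5)[:,:,::-1])
E
```

```text
clock: 14.0
position: [0.6076, 0.1144, 0.1186]
tool_rot: [-3.141, -0.0, 2.851]
force: [0.8, -0.3, -0.3]
grip_width: 0.0855
finger_force: 0.0
clock: 14.5
position: [0.6073, 0.1147, 0.2407]
tool_rot: [3.141, -0.0, 2.852]
force: [0.9, -0.3, 0.4]
grip_width: 0.0852
finger_force: 0.0
[0.60939667 0.11574745 0.24461182] 0.0852113026177846
```

View pics/w6.png

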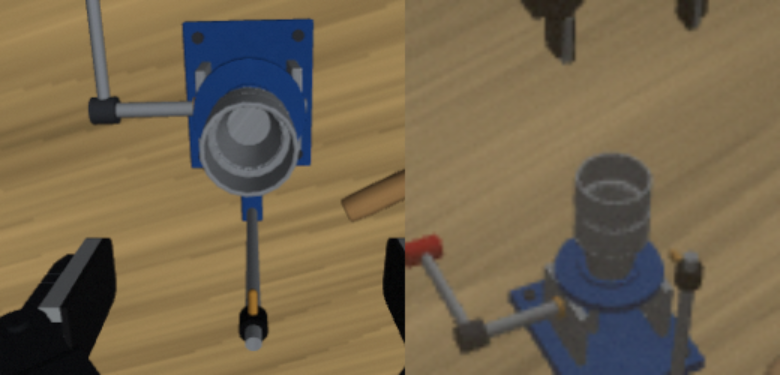

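The wrist and scene views show the cups nested upright on the table, with fingers clear, the grip at scene ≈(310,183) and the rod at wrist left. Next I compute the stand yaw and the lever path.

```bash
python3 - <<'E'
import pickle,numpy as np
from h import *
W=pickle.load(open("w5.pkl","rb"));V=pickle.load(open("w4.pkl","rb"))
g=lambda x,y:plane(W,(x/1.7+220,y/1.7+100),.012)[:2]
TL,TR,BR=g(92,20),g(232,17),g(232,177)
d=TR-TL;e=BR-TR;print(np.linalg.norm(d),np.linalg.norm(e),np.degrees(np.arctan2(d[1],d[0])),np.degrees(np.arctan2(e[1],e[0])))
W6=pickle.load(open("w6.pkl","rb"))
# post top (190mm) in w6 pic (254,340)/1.5+(150,100); post base/top vs cup centre
q=plane(W6,(253/1.5+150,335/1.5+100),.19)[:2];c=plane(W6,(249/1.5+150,150/1.5+100),.168)[:2]
print(q,c,np.linalg.norm(q-c),np.degrees(np.arctan2(*(q-c)[::-1])))
# pivot hub and grip in w4
r=plane(V,red(V,70,105,200,260)[0],.052)[:2];h=plane(V,(117+120,160.5),.05)[:2];d=h-r;print("hub",h,np.linalg.norm(d),np.degrees(np.arctan2(d[1],d[0])))
E
```

```text
0.10692964378183502 0.12899863018787633 74.60586534436771 -14.32543917546824
[0.70908071 0.08703323] [0.60735735 0.11493926] 0.10548169290256808 -15.340690544855732
hub [0.57932596 0.00419881] 0.10000558824191871 -14.898558506340752
```

The stand yaw is -14.9°, the grip is at (0.483, 0.0295) and the pivot at (0.579, 0.004). I'll move above the grip, turning +1.7°, then descend and pinch the flat ends.

```bash
python3 -m crank '{"travel":[[-3,-2,0],[-6.5,-4.4,0],[-10,-6.8,0],[-12.4,-8.5,0],[-12.4,-8.5,0]],"turn":[[0,0,1.7],[0,0,1.7],[0,0,1.7],[0,0,1.7],[0,0,1.7]],"gripper":[0.2,0.3,0.3,0.3,0.3]}'
python3 -m crank '{"travel":[[0,0,-4],[0,0,-8],[0,0,-12],[0,0,-14],[0,0,-14]],"turn":[[0,0,0],[0,0,0],[0,0,0],[0,0,0],[0,0,0]],"gripper":[0.3,0.3,0.3,0.3,0.3]}'
python3 - <<'E'
from workcell import bot
import cv2,pickle,numpy as np
from h import *
W=bot.grab_frame("wrist");o=bot.observe();p=o["position"];r,n=red(W);print(p,o["tool_rot"],o["grip_width"],r,n,plane(W,r,.052),proj(W,p))
pickle.dump(W,open("w7.pkl","wb"));T=bot.grab_frame("top");pickle.dump(T,open("t7.pkl","wb"))
E
```

```text
clock: 15.1
position: [0.4814, 0.027, 0.2392]
tool_rot: [-3.139, 0.0, 2.879]
force: [0.8, 0.5, 0.5]
grip_width: 0.0601
finger_force: 0.0
clock: 15.6
position: [0.4826, 0.03, 0.0969]
tool_rot: [-3.141, -0.003, 2.882]
force: [-0.1, 0.5, 0.3]
grip_width: 0.0597
finger_force: 0.0
[0.48348562 0.0301246  0.09854231] [-3.14156886e+00 -1.46784517e-03  2.88203824e+00] 0.05979953634926863 (np.float64(315.11154598825834), np.float64(210.70254403131116)) 1022 [0.48173438 0.02976505 0.052     ] [316.19704081 239.32321984]
```

```bash
python3 -m crank '{"travel":[[-0.1,0,-3],[-0.1,0,-6],[-0.1,0,-8],[-0.1,0,-9.4],[-0.1,0,-9.4]],"turn":[[0,0,0],[0,0,0],[0,0,0],[0,0,0],[0,0,0]],"gripper":[0.3,0.3,0.3,0.3,0.3]}'
python3 -m crank '{"travel":[[0,0,0],[0,0,0],[0,0,0],[0,0,0],[0,0,0]],"turn":[[0,0,0],[0,0,0],[0,0,0],[0,0,0],[0,0,0]],"gripper":[0.5,0.8,0.8,0.8,0.8]}' 50
python3 - <<'E'
from workcell import bot
import cv2,numpy as np,pickle
W=bot.grab_frame("wrist");s=bot.grab_frame("scene")
cv2.imwrite("pics/w8.png",np.hstack([W["pixels"][100:400,170:470],cv2.resize(s["pixels"][120:220,280:380],(300,300))])[:,:,::-1])
E
```

```text
clock: 16.2
position: [0.4829, 0.0296, 0.0046]
tool_rot: [-3.141, -0.0, 2.881]
force: [-0.8, -0.1, 0.6]
grip_width: 0.0598
finger_force: 0.0
clock: 16.7
position: [0.4834, 0.0292, 0.0057]
tool_rot: [-3.142, 0.002, 2.881]
force: [-0.2, -2.4, 8.5]
grip_width: 0.0287
finger_force: 53.9
```

View pics/w8.png

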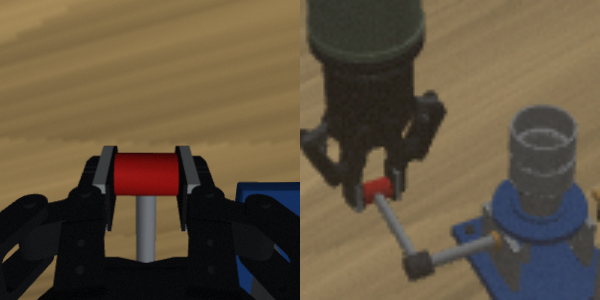

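The grip is centred between the pads at a width of 29 mm, with the rod running down and the nested cups upright at right. Now I swing the lever along its arc.

```bash
python3 -m crank '{"travel":[[0.03,-0.01,0.8],[0.12,-0.03,1.55],[0.27,-0.07,2.35],[0.47,-0.13,3.1],[0.74,-0.2,3.83]],"turn":[[0,0,0],[0,0,0],[0,0,0],[0,0,0],[0,0,0]],"gripper":[0.8,0.8,0.8,0.8,0.8]}' 60
python3 -m crank '{"travel":[[0.32,-0.08,0.71],[0.69,-0.18,1.4],[1.1,-0.3,2.05],[1.6,-0.42,2.67],[2.1,-0.56,3.24]],"turn":[[0,0,0],[0,0,0],[0,0,0],[0,0,0],[0,0,0]],"gripper":[0.8,0.8,0.8,0.8,0.8]}'
cat > look.py <<'E'
from workcell import bot
import numpy as np
from h import *
W,S,T=[bot.grab_frame(n) for n in("wrist","scene","top")];o=bot.observe();print(np.round(o["position"],4),o["grip_width"],o["finger_force"],o["force"])
u=np.array([np.cos(np.radians(-14.9)),np.sin(np.radians(-14.9)),0]);c=np.array([.579,.004,.05])
for n,f,b in(("W",W,(0,400,200,440)),("S",S,(110,210,280,360)),("T",T,(170,250,280,340))):
    try:
        r,k=red(f,*b);C,d=ray(f,r);nrm=np.cross(u,[0,0,1]);x=C+d*((c-C)@nrm)/(d@nrm);v=x-c
        print(n,np.round(r,1),k,"angle",np.arctan2(v[2],-v@u),"r",np.linalg.norm(v),np.round(x,3))
    except Exception as e: print(n,e)
E
python3 look.py
```

```text
clock: 17.3
position: [0.4907, 0.0272, 0.0438]
tool_rot: [3.141, 0.001, 2.881]
force: [8.2, -0.8, -13.8]
grip_width: 0.0285
finger_force: 60.1
clock: 17.8
position: [0.5109, 0.0216, 0.0758]
tool_rot: [-3.141, -0.001, 2.881]
force: [4.0, -0.0, -16.2]
grip_width: 0.029
finger_force: 60.2
[0.5109 0.0217 0.0755] 0.028272618884767012 60.6204628944397 [  1.12565074   0.06486748 -10.15182977]
W [316.  261.1] 2572 angle 1.0266925667241136 r 0.9210956984295583 [0.118 0.127 0.838]
S [308.6 170.4] 55 angle 0.8965949774187073 r 0.09975275663220791 [0.519 0.02  0.128]
T [nan nan] 0 angle nan r nan [nan nan nan]h.py:18: RuntimeWarning: Mean of empty slice.
  k=np.zeros_like(m);k[y0:y1,x0:x1]=1;v,u=np.nonzero(m&k);return (u.mean(),v.mean()),len(u)
  ret = ret.dtype.type(ret / rcount)
```

```bash
python3 -m crank '{"travel":[[0.56,-0.15,0.53],[1.15,-0.31,1.02],[1.78,-0.47,1.45],[2.44,-0.65,1.84],[3.13,-0.83,2.17]],"turn":[[0,0,0],[0,0,0],[0,0,0],[0,0,0],[0,0,0]],"gripper":[0.8,0.8,0.8,0.8,0.8]}'
python3 -m crank '{"travel":[[0.7,-0.2,0.27],[1.45,-0.4,0.48],[2.2,-0.6,0.64],[2.95,-0.8,0.73],[3.7,-1,0.76]],"turn":[[0,0,0],[0,0,0],[0,0,0],[0,0,0],[0,0,0]],"gripper":[0.8,0.8,0.8,0.8,0.8]}'
python3 -m crank '{"travel":[[0,0,0],[0,0,0],[0,0,0],[0,0,0],[0,0,0]],"turn":[[0,0,0],[0,0,0],[0,0,0],[0,0,0],[0,0,0]],"gripper":[0.8,0.8,0.8,0.8,0.8]}'
python3 look.py 2>/dev/null
```

```text
clock: 18.45
position: [0.5424, 0.0131, 0.0973]
tool_rot: [-3.141, -0.001, 2.881]
force: [-3.7, -2.7, -13.6]
grip_width: 0.028
finger_force: 60.0
clock: 18.95
position: [0.5797, 0.003, 0.1053]
tool_rot: [-3.141, -0.0, 2.881]
force: [-10.7, -5.1, 6.2]
grip_width: 0.0273
finger_force: 58.6
clock: 19.45
position: [0.5795, 0.003, 0.1053]
tool_rot: [-3.141, -0.0, 2.88]
force: [-7.6, -4.2, 1.9]
grip_width: 0.0274
finger_force: 58.9
[0.5795 0.003  0.1053] 0.02718636433480793 58.89398217201233 [-8.14228678 -3.98880365  2.91631427]
W [315.7 243.2] 2862 angle 1.189890444283383 r 0.4048321872099779 [0.434 0.043 0.426]
S [318.3 175.5] 48 angle 1.5772899445819242 r 0.11545337761097504 [0.58  0.004 0.165]
T [nan nan] 0 angle nan r nan [nan nan nan]
```

```bash
cat > look2.py <<'E'
from workcell import bot
from h import *
W,S=[bot.grab_frame(n) for n in("wrist","scene")];p=bot.observe()["position"]
rw,rs=red(W,0,400,200,440)[0],red(S,110,210,280,360)[0];x,e=tri([(W,rw),(S,rs)])
u=np.array([.9664,-.2571,0]);v=x-[.579,.004,.05];print(rw,rs,x,e,"angle",np.arctan2(v[2],-v@u),"r",np.hypot(v[2],v@u))
a,b=plane(W,rw,.155),plane(W,(317,274),p[2]+.049);print("W at z155: u",(a-[.579,.004,0])@u,"initial-offset u",(b-p)@u,"tcp u",(p-[.579,.004,0])@u)
# blue table height in scene: top rim of loose cup
h=cv2.cvtColor(S["pixels"],cv2.COLOR_RGB2HSV);
s0=__import__("pickle").load(open("s6.pkl","rb"))
t=lambda f:cv2.cvtColor(f["pixels"],cv2.COLOR_RGB2GRAY)
A=t(s0)[150:188,344:378];r=cv2.minMaxLoc(cv2.matchTemplate(t(S)[130:210,330:392],A,cv2.TM_CCOEFF_NORMED))
print("cup shift px",r[3][0]-14,r[3][1]-20,r[1],"expected for +18mm",proj(S,(.608,.115,.168+.018))-proj(S,(.608,.115,.168)))
E
python3 look2.py
```

```text
(np.float64(315.73752181500873), np.float64(243.23350785340315)) (np.float64(318.34), np.float64(175.68)) [0.56519377 0.01058803 0.14885265] [np.float64(3.6), np.float64(3.6)] angle 1.4198469723832647 r 0.09998966090951185
W at z155: u -0.019206726057348054 initial-offset u -0.004196201841662024 tcp u 0.0007178048130037032
cup shift px 1 -5 0.9271321892738342 expected for +18mm [ 0.37256124 -5.45624401]
```

The grip has lagged (crept) about 15 mm: the angle is about 1.42. I'll move another 13 mm onwards.

```bash
python3 -m crank '{"travel":[[0.3,-0.1,0],[0.6,-0.2,0],[0.9,-0.25,0],[1.25,-0.33,0],[1.25,-0.33,0]],"turn":[[0,0,0],[0,0,0],[0,0,0],[0,0,0],[0,0,0]],"gripper":[0.8,0.8,0.8,0.8,0.8]}'
python3 -m crank '{"travel":[[0,0,0],[0,0,0],[0,0,0],[0,0,0],[0,0,0]],"turn":[[0,0,0],[0,0,0],[0,0,0],[0,0,0],[0,0,0]],"gripper":[0.8,0.8,0.8,0.8,0.8]}'
python3 look2.py
```

```text
clock: 20.2
position: [0.5923, -0.0005, 0.1051]
tool_rot: [-3.141, 0.0, 2.88]
force: [-7.3, -4.5, -0.9]
grip_width: 0.0258
finger_force: 59.0
clock: 20.7
position: [0.592, -0.0004, 0.1051]
tool_rot: [-3.141, -0.0, 2.88]
force: [-6.7, -4.4, -1.8]
grip_width: 0.0267
finger_force: 59.1
(np.float64(315.7902192242833), np.float64(241.23743676222597)) (np.float64(320.02272727272725), np.float64(178.25)) [0.57596813 0.00750108 0.1502154 ] [np.float64(3.4), np.float64(3.4)] angle 1.532595943848452 r 0.10028856682696807
W at z155: u -0.007246077191896907 initial-offset u -0.0041791421794071856 tcp u 0.013714939343824676
cup shift px 1 -5 0.8395556807518005 expected for +18mm [ 0.37256124 -5.45624401]
```

```bash
for i in 1 2; do python3 -m crank '{"travel":[[0,0,0],[0,0,0],[0,0,0],[0,0,0],[0,0,0]],"turn":[[0,0,0],[0,0,0],[0,0,0],[0,0,0],[0,0,0]],"gripper":[0.8,0.8,0.8,0.8,0.8]}'; done
python3 look2.py
```

```text
clock: 21.3
position: [0.592, -0.0004, 0.1051]
tool_rot: [-3.141, -0.0, 2.88]
force: [-7.8, -3.7, -1.9]
grip_width: 0.0263
finger_force: 59.1
clock: 21.8
position: [0.592, -0.0004, 0.1051]
tool_rot: [-3.141, -0.0, 2.88]
force: [-6.5, -4.2, -2.0]
grip_width: 0.0265
finger_force: 59.1
(np.float64(315.7866531850354), np.float64(241.26558813616447)) (np.float64(320.1162790697674), np.float64(178.13953488372093)) [0.57594923 0.00763974 0.15045413] [np.float64(3.5), np.float64(3.5)] angle 1.5321507796219132 r 0.10052918565178046
W at z155: u -0.00723298286909582 initial-offset u -0.004159272253766473 tcp u 0.013694386989625643
cup shift px 1 -5 0.8408336043357849 expected for +18mm [ 0.37256124 -5.45624401]
```

The lever is still and upright, and the cups have risen with the table. Handing in.

```bash
python3 -c "
from workcell import bot
print(bot.job_done())"
```

```text
the job is handed in; nothing more can be done
None
```

I handed the job in with the cups nested on the raised table and the fingers holding the lever at about 1.53 rad, not moving; I estimated the angle and lift from the cameras, and no verdict came back.

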